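# Load the label reader's feed chute with the blue tissue cassettes

## Robot

A 6-joint arm with a two-finger parallel gripper is mounted at the origin on the work surface. World frame = base frame: x ahead of the robot, y to its left, z up, the work surface at z = 0. Lengths are in m, angles in rad, forces in N, time in s.
With the tool pointing down it reaches from about 0.275 to 1 m from the base axis. Payload 8.4 kg.
Tool frame: the origin (TCP) lies on the centre line of the jaws, within the pads' length; the fingertips stand 17 mm ahead of it and the grasp point (between the pads) lies 2 mm behind it (bot.tcp_to_tips is the z of the fingertips in the tool frame, in m); z points along the fingers, y is the line along which they close (so a half turn about z gives the same grasp; the last joint's range is limited). The gripper opens to 85 mm and grips with 20 to 120 N. Pads are 22 mm wide; open, the fingers measure 114 mm over their backs; the gripper's body (76 mm by 85 mm) begins 54 mm behind the grasp point. The pads swing forward as they close: fully open they stand 13 mm farther back than shut.
Start: joints at [-1.261, 0.353, 1.633, -0, 1.155, -0.002], TCP at [0.192, -0.595, 0.248] pointing down, gripper open.
Joint ranges: [-2.63, 2.63], [-0.92, 2.1], [0.06, 2.66], [-1.3, 4.44], [0, 2.69], [-3.02, 3.02]. Speed limits (rad/s): [2.22, 2.22, 2.79, 3.14, 3.14, 3.14].

## Interface

Orientations are given as a unit quaternion [x, y, z, w].
In Python, from workcell import bot, hand, kinematics, get_obs, vision, hand_in gives the robot as it stands. The module is installed in compiled form; this text tells all that it offers. Calls block until the motion is done:
- bot.reach(position, orientation): joint-space move of the TCP to a pose.
- bot.servo_line(position, ori=None, velocity=0.15): straight line of the TCP; ori=None keeps the orientation; velocity is the mean speed in m/s.
- bot.goto_joints(angles): joint-space move.
- hand.move_gripper(opening, strength=None): finger opening in m; strength is the grip in N (None keeps the last); returns when the fingers have stopped.
- bot.dwell(seconds).
- kinematics.solve_ik(position, orientation): joint angles nearest the present ones, or None.
- get_obs(): the state.
- vision.read_camera(name): name is "scene" or "top" or "wrist"; returns a dict with "frame" (400x640x3 uint8, red, green, blue), "intrinsics" (3x3 intrinsics, pixels), "dist" ([k1, k2, p1, p2, k3] as OpenCV has them; the pictures are not rectified), "view" (4x4, takes a point from world to camera coordinates). Camera axes: x right, y down, z forward; pixel columns grow to the right and rows downward; lengths in m; the calibration is good to about 2 mm. A picture is of the moment at which its call begins. There is no depth.
A pose or a line that the arm cannot do raises bot.IKError and nothing moves.
- hand_in(): hands the job in; it is judged then, once.
The state is a dict: "time_s": time; "joint_pos": joint angles; "joint_vel": joint speeds; "joint_efforts": joint torques, N m; "position": TCP position; "orientation": TCP orientation; "wrist_force": force on the tool from outside, world axes, zero at the start; "ft_torque": the same for the moment, N m; "gripper_width": finger opening in m; "grip_force": force on a finger pad.
Only numpy, scipy, OpenCV 4.12 (cv2) and the standard library are available. Lean on these libraries where they do the work, as an engineer would, in place of code of your own. Each camera call takes 0.05 s, during which the arm holds its last target. There are 200 camera calls.

## Task

Load the two blue tissue cassettes into the sloping feed chute of the label reader, one behind the other, each lying flat with its lid up and its white label end pointing downhill towards the reader, so that they slide down and queue against the stop. Set each one down close to the chute's floor, do not drop it in from above, and leave the yellow cassette where it lies.

Things in the scene. Friction and masses are not known exactly. Their poses are not given: they have to be found in the camera images.
- trough: Slippery steel chute with green rails, fixed, 20 deg slope down to the white reader (150 mm high). Origin: floor centre line at the foot of the 22 mm high stop at the low end, 35 mm above bench. x downhill, y across, z square to floor. Floor from x=0 up to x=-270 mm; rails 8 mm high, 63 mm apart at floor, flaring out to 72. A cassette let go on it (say centred at x=-190) slides down to the stop or the one ahead.
- blue_1: Blue tissue cassette: flat plastic box 75 long (x) x 52 wide (y) x 17 mm thick (z), 45 g, lying lid up on the bench, turned any way. Origin: centre of underside; z up through the slotted lid; +x towards its label end, where the last 14 mm of the top slope down under a white plate to a 9 mm high nose; the other end is square. Long sides plain, upright, 52 mm apart.
- blue_2: The other blue cassette, the same in every way as blue_1 (either may be loaded first).
- yellow: Yellow tissue cassette of the same shape, size and axes, lying among the blue ones; not to be loaded or moved.

How it is judged:
By the outcome, as a careful person would: the job done as asked, in the order asked, and still so for the second after the job is handed in, with the robot touching nothing.
It also fails if it takes over 59 s, if anything falls off the work surface, if the arm or the gripper's body presses on something with over 40 N, if the wrist force passes 120 N, or if a joint passes its speed limit or range.

## Working session

There is one attempt and no reset: what is moved stays moved. The work goes in short steps, each a Python script; the robot and the scene stay as the last script left them, time stands still between calls to the robot, and variables do not carry over. Pictures are saved under pics/ and viewed, at most 10 in all, crops included, and the job is handed in when it is done.

```bash
mkdir -p pics
python3 - <<'E'
from workcell import vision,get_obs
import cv2,pickle
d={}
for n in("top","scene"):
    c=vision.read_camera(n);d[n]=c
    cv2.imwrite(f"pics/{n}0.png",c["frame"][:,:,::-1])
    print(n,c["intrinsics"],c["dist"],c["view"])
pickle.dump(d,open("d0.pkl","wb"))
print(get_obs())
E
```

```text
top [[467.7783874    0.         317.45135145]
 [  0.         467.7783874  207.56335361]
 [  0.           0.           1.        ]] [0.0234782 0.        0.        0.        0.       ] [[ 0.00961412 -0.99993666  0.00585239 -0.00750929]
 [-0.99678832 -0.01004884 -0.07944849  0.55053934]
 [ 0.07950227 -0.00506977 -0.99682179  0.96580051]
 [ 0.          0.          0.          1.        ]]
scene [[437.12228198   0.         316.08298406]
 [  0.         437.12228198 205.37944265]
 [  0.           0.           1.        ]] [-0.09803474  0.          0.          0.          0.        ] [[ 0.29878963  0.95413246 -0.0188684  -0.18182488]
 [ 0.6044265  -0.2045045  -0.76996526 -0.2958686 ]
 [-0.73850752  0.21865307 -0.63780677  1.52397392]
 [ 0.          0.          0.          1.        ]]
{'time_s': 0.1, 'joint_pos': array([-1.26140198e+00,  3.53586193e-01,  1.63406581e+00,  1.81215821e-05,
        1.15519598e+00, -2.38314381e-03]), 'joint_vel': array([-0.00068219, -0.000929  , -0.00238599,  0.00063411,  0.00029789,
        0.00050138]), 'joint_efforts': array([-1.00492209e-03, -6.06361556e+01, -3.42817318e+01,  4.07518337e-05,
        3.81680700e-03, -2.31473997e-06]), 'position': array([ 0.19161003, -0.59447438,  0.24762959]), 'orientation': array([ 9.87874310e-01,  1.55254481e-01, -8.77828278e-05, -6.21554248e-04]), 'wrist_force': array([0.09928786, 0.00469905, 0.6651419 ]), 'ft_torque': array([-0.02431317, -0.0100471 ,  0.02003372]), 'grip_force': 0.0, 'gripper_width': 0.08514792773981172}
```

View pics/top0.png

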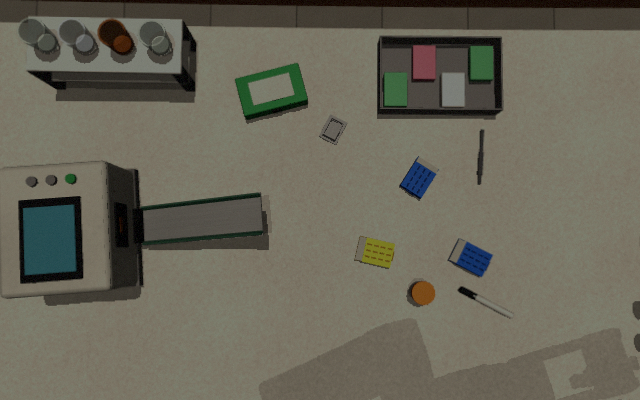

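View pics/scene0.png

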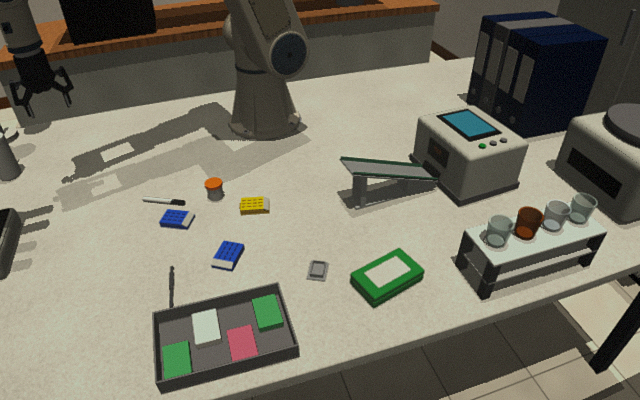

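The top view shows blue A at about (418,178) with its label end up-right, and blue B at (472,257) with its label end left. Yellow is at (376,252). The chute runs from its high end at (262,215) down to the reader at (140,225). The scene view agrees. I'll enlarge these regions to take corner pixels.

Run:
```python
import pickle,cv2,numpy as np
f=pickle.load(open("d0.pkl","rb"))["top"]["frame"][:,:,::-1]
f=cv2.convertScaleAbs(f,alpha=1.5)
def crop(u,v,w,h,s):
    c=cv2.resize(f[v:v+h,u:u+w],None,fx=s,fy=s,interpolation=cv2.INTER_CUBIC)
    for i in range(0,w,10):
        cv2.line(c,(i*s,0),(i*s,5),(0,0,255),1); cv2.putText(c,str(u+i),(i*s,14),0,.33,(0,0,255),1)
    for i in range(10,h,10):
        cv2.line(c,(0,i*s),(5,i*s),(0,0,255),1); cv2.putText(c,str(v+i),(6,i*s+4),0,.33,(0,0,255),1)
    return c
a=np.hstack([crop(393,150,50,55,8),crop(445,230,50,55,8)])
b=cv2.resize(crop(130,180,150,75,5),None,fx=1,fy=1)
cv2.imwrite("pics/cas.png",a);cv2.imwrite("pics/chute.png",b)
```

```text
(no output)
```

View pics/cas.png

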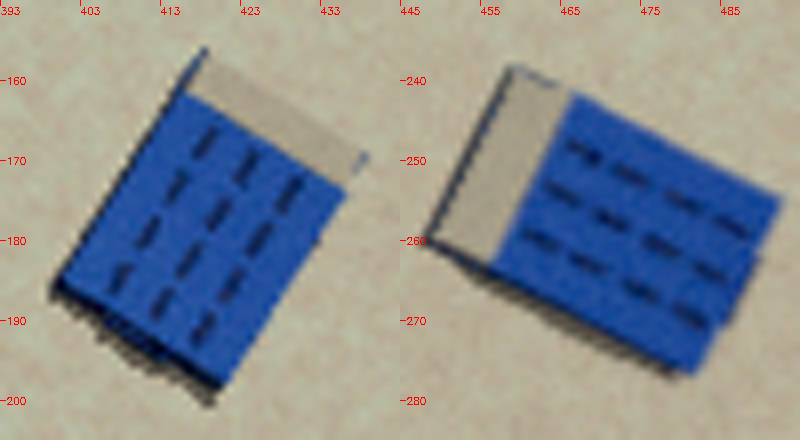

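View pics/chute.png

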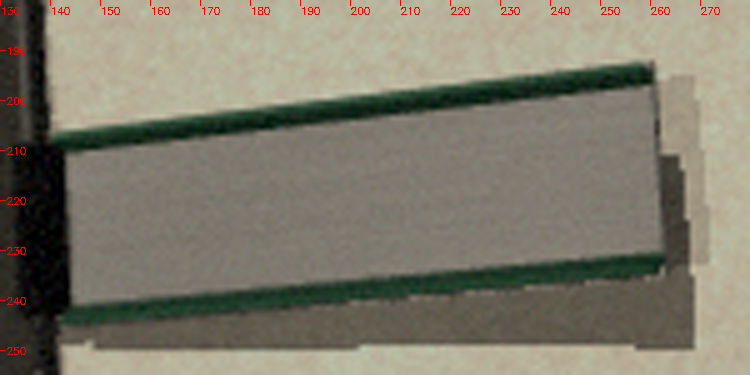

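```bash
cat > h.py <<'E'
import numpy as np,cv2
from scipy.optimize import least_squares
from scipy.spatial.transform import Rotation as R
def proj(c,P):
    V=c["view"]; return cv2.projectPoints(np.asarray(P,float),cv2.Rodrigues(V[:3,:3])[0],V[:3,3],c["intrinsics"],np.array(c["dist"]))[0][:,0]
def fit(c,local,px,z,slope=0,guess=(.5,0,0)):
    "pose x,y,yaw of a body with given z and slope (nose down) from its points' pixels"
    def W(p): return R.from_euler("ZY",[p[2],slope]).apply(local)+[p[0],p[1],z]
    best=min((least_squares(lambda p:(proj(c,W(p))-px).ravel(),[*guess[:2],guess[2]+k]) for k in(0,1.57,3.14,-1.57)),key=lambda r:r.cost)
    return best.x,best.fun.reshape(-1,2)
CAS=np.array([[-.0375,.026,.017],[-.0375,-.026,.017],[.0235,.026,.017],[.0235,-.026,.017]])
E
python3 - <<'E'
import pickle,numpy as np
from h import *
c=pickle.load(open("d0.pkl","rb"))["top"]
def px(a,s,o): return (np.array(a,float)+.5)/s-.5+o
A=px([(62,282),(220,388),(183,92),(345,195)],8,(393,150))
B=px([(293,375),(383,197),(95,263),(173,93)],8,(445,230))
for n,q in("A",A),("B",B):print(n,*fit(c,CAS,q,0))
T=px([(68,152),(70,305),(655,86),(662,253)],5,(130,180))
# label +x -> +y world; image top = +x world = chute -y? (x=+y_w, z up => y=-x_w): image top is -y
L=np.array([[0,-.0315,0],[0,.0315,0],[-.27,-.0315,0],[-.27,.0315,0]])
print("T",*fit(c,L,T,.035,np.radians(20),(.5,.3,1.57)))
E
```

```text
A [ 0.61918482 -0.21947061 -0.5725656 ] [[-0.42635894 -0.17276987]
 [ 0.45142939 -0.06101719]
 [-0.18166773 -0.073874  ]
 [ 0.15477705  0.30612809]]
B [ 0.45003254 -0.3260516   1.09726105] [[ 0.51950221 -0.03319934]
 [ 0.14607093  0.1341903 ]
 [-0.92975774  0.30422309]
 [ 0.26246969 -0.4119    ]]
T [0.50945472 0.35703721 1.65113798] [[-0.3424685  -0.00859622]
 [ 0.50957247 -0.19477905]
 [-0.40266684  0.13029438]
 [ 0.24530099  0.0601445 ]]
```

The fits agree to within a pixel: A is at (0.619,-0.219), B at (0.450,-0.326) and the chute at (0.509,0.357) with yaw 1.65. I have to grip above the 8 mm rails. The tip reach changes with opening, so I'll probe it on bare bench at about 52 mm opening, and check the IK for both half turns.

```bash
cat >> h.py <<'E'
from workcell import bot,hand,kinematics,get_obs,vision
A=(0.6192,-0.2195,-0.5726); B=(0.4500,-0.3261,1.0973); T=(0.5095,0.3570,1.6511)
TR=R.from_euler("ZY",[T[2],np.radians(20)])
def tool(body,s): return (body*R.from_euler("xz",[np.pi,np.pi*s])).as_quat()
def chute(x,h): return TR.apply([x,0,h])+[T[0],T[1],.035]
def press(pos,vec,n,step=.0007,lim=2.5):
    "creep along vec from pos until the wrist force changes; returns distance"
    f0=get_obs()["wrist_force"]
    for i in range(1,n+1):
        bot.servo_line(pos+vec*step*i,velocity=.02)
        df=np.linalg.norm(get_obs()["wrist_force"]-f0)
        if df>lim: return i*step,df
    return n*step,df
E
python3 - <<'E'
from h import *
for n,c in("A",A),("B",B):
    for s in 0,1:
        print(n,s,*[np.round(q[[0,5]],2) if q is not None else None for q in
         (kinematics.solve_ik([c[0],c[1],.04],tool(R.from_euler("z",c[2]),s)),kinematics.solve_ik(chute(-.195,.03),tool(TR,s)),kinematics.solve_ik(chute(-.195,.09),tool(TR,s)))])
hand.move_gripper(.052)
q=tool(R.from_euler("z",-.1),0)
print(bot.tcp_to_tips,get_obs()["gripper_width"])
p=np.array([.52,-.24,.030])
bot.reach(p,q); bot.dwell(.2)
print(press(p,np.array([0,0,-1.]),26)); o=get_obs();print(o["position"],o["time_s"],o["wrist_force"])
bot.servo_line([.52,-.24,.09])
E
```

```text
A 0 [-0.34  1.8 ] [0.52 0.65] [0.55 0.63]
A 1 [-0.34 -1.34] [ 0.52 -2.49] [ 0.55 -2.51]
B 0 [-0.63 -0.16] [0.52 0.65] [0.55 0.63]
B 1 [-0.63  2.99] [ 0.52 -2.49] [ 0.55 -2.51]
0.017 0.05199172852246255
(0.0168, np.float64(7.538583994144873))
[ 0.52006301 -0.2400285   0.013659  ] 8.65 [-1.3544364   0.86480841  5.98877995]
```

```bash
cat >> h.py <<'E'
D=.0138; GT=.0105   # tip reach at 52 mm; tips above cassette underside
def pick(c):
    q=tool(R.from_euler("z",c[2]),0); z=D+GT
    hand.move_gripper(.073)
    bot.reach([c[0],c[1],.09],q); bot.servo_line([c[0],c[1],z],velocity=.08)
    hand.move_gripper(.045,50); print("w",get_obs()["gripper_width"],get_obs()["grip_force"])
    bot.servo_line([c[0],c[1],.25],velocity=.25); print("lifted w",get_obs()["gripper_width"],get_obs()["grip_force"],get_obs()["time_s"])
def above(): bot.reach(chute(-.195,D+GT+.08),tool(TR,0))
E
python3 - <<'E'
from h import *
pick(A); above(); bot.servo_line(chute(-.195,D+GT+.02),velocity=.1)
for n in("scene","wrist"): cv2.imwrite(f"pics/{n}1.png",vision.read_camera(n)["frame"][:,:,::-1])
a=cv2.imread("pics/scene1.png")[110:230,300:460];b=cv2.imread("pics/wrist1.png")
cv2.imwrite("pics/p1.png",np.hstack([cv2.resize(a,(400,300),interpolation=2),cv2.resize(b,(400,300))]))
print(get_obs()["gripper_width"],get_obs()["time_s"])
E
```

```text
w 0.05011810857662907 52.08059906959534
lifted w 0.05025205542497479 51.841683983802795 12.6083
0.050082980594177824 15.0917
```

View pics/p1.png

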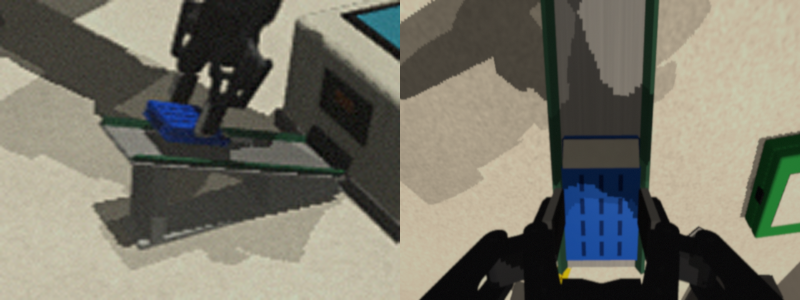

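The cassette is held level and square, label downhill, centred between the rails (cassette columns 562–640, rails about 553–650 in the right half). Now I'll lower it until it touches and release.

```bash
cat >> h.py <<'E'
def place():
    bot.servo_line(chute(-.195,D+GT+.004),velocity=.05); bot.dwell(.15)
    print("touch",press(chute(-.195,D+GT+.004),-TR.apply([0,0,1]),12,lim=2))
    hand.move_gripper(.066); bot.servo_line(chute(-.195,D+GT+.08),velocity=.15); print("t",get_obs()["time_s"])
E
python3 - <<'E'
from h import *
place()
c=vision.read_camera("wrist")["frame"][:,:,::-1]; d=vision.read_camera("scene")["frame"][110:230,300:460,::-1]
cv2.imwrite("pics/p2.png",np.hstack([cv2.resize(d,(400,300),interpolation=2),cv2.resize(c,(400,300))]))
E
```

```text
touch (0.0028, np.float64(2.717280168828975))
t 17.6833
```

View pics/p2.png

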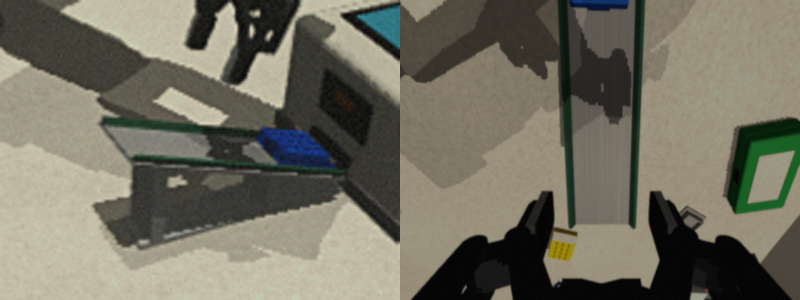

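The first cassette touched down within 1.2 mm of prediction and slid to the stop, lying flat at about (295,145) in the left half. Now the second one, the same way.

Run:
```python
from h import *
above_B=tool(R.from_euler("z",B[2]),0)
bot.servo_line(chute(-.195,D+GT+.12),velocity=.2)
bot.reach([B[0],B[1],.2],above_B)
pick(B); w=get_obs()["gripper_width"]
if .048<w<.054:
    above(); print(get_obs()["gripper_width"]); place()
    bot.servo_line(chute(-.195,D+GT+.15),velocity=.2); 
d=vision.read_camera("scene")["frame"][:,:,::-1]; e=vision.read_camera("top")["frame"][:,:,::-1]
cv2.imwrite("pics/p3.png",np.hstack([cv2.resize(d[110:230,300:460],(400,300),interpolation=2),cv2.resize(e[150:300,110:310],(400,300))]))
o=get_obs();print(o["time_s"],o["position"])
```

```text
w 0.050050689280053 51.35863423347473
lifted w 0.050069996363641275 51.856775879859924 23.2667
0.050156002289278426
touch (0.0035, np.float64(7.208505304339553))
t 29.275
29.875 [0.51864345 0.2328817  0.26377732]
```

View pics/p3.png

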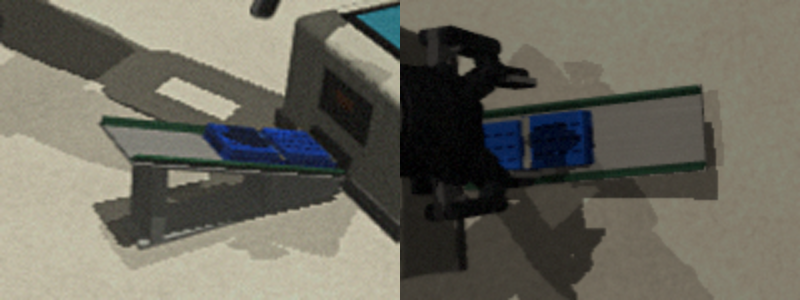

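Both cassettes appear queued. I'll move the arm clear and check the queue and yellow once more.

Run:
```python
from h import *
import pickle
bot.reach([.45,-.2,.35],tool(R.from_euler("z",.5),0)); bot.reach([.3,-.55,.3],tool(R.from_euler("z",.5),0)); bot.dwell(.3)
c=vision.read_camera("top")
ym=lambda f:np.argwhere((f[...,0]>120)&(f[...,2]<60)&(f[...,1]>110))
for f in(pickle.load(open("d0.pkl","rb"))["top"]["frame"],c["frame"]): m=ym(f); m=m[(m[:,1]>340)&(m[:,1]<410)&(m[:,0]>225)&(m[:,0]<275)];print(len(m),m.mean(0))
for x0 in(-.0375,-.1125):
    print(proj(c,TR.apply(CAS+[x0,0,0])+[T[0],T[1],.035]).round(1).tolist())
cv2.imwrite("pics/p4.png",cv2.resize(cv2.convertScaleAbs(c["frame"][180:255,130:280,::-1],alpha=1.5),None,fx=5,fy=5,interpolation=2))
print(get_obs()["time_s"])
```

```text
501 [252.10778443 377.6247505 ]
491 [252.39918534 378.05906314]
[[169.3, 235.1], [168.1, 208.9], [143.9, 237.3], [142.9, 211.7]]
[[202.0, 232.2], [200.6, 205.3], [175.3, 234.5], [174.1, 208.2]]
33.3
```

View pics/p4.png

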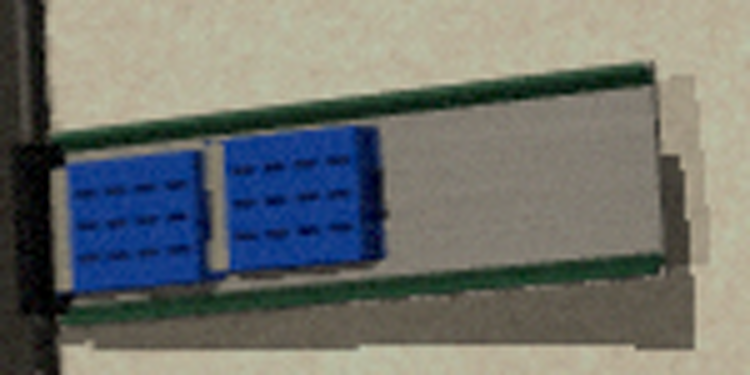

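The picture shows both cassettes flat between the rails, white labels downhill. Their rear top edges are at about columns 170 and 203, where the model predicts 169 and 202. Yellow is in place.

```bash
python3 -c "
from workcell import hand_in
print(hand_in())"
```

```text
the job is handed in; nothing more can be done
None
```

Both blue cassettes are queued in the chute against the stop, lid up with their labels downhill; the yellow one was left where it lay, and the job was handed in at about 33 s.

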